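# Start the loaded mug press from its controller

### The arm

A 6-joint arm with a two-finger parallel gripper is mounted at the origin on the work surface. World frame = base frame: x ahead of the robot, y to its left, z up, the work surface at z = 0. Lengths are in m, angles in rad, forces in N, time in s.
With the tool pointing down it reaches from about 0.425 to 0.95 m from the base axis. Payload 3.5 kg.
Tool frame: the origin (TCP) lies midway between the tips of the shut fingers; the grasp point (between the pads) lies 19 mm behind it; z points along the fingers, y is the line along which they close (so a half turn about z gives the same grasp; the last joint's range is limited). The gripper opens to 85 mm and grips with 20 to 120 N. Pads are 22 mm wide; open, the fingers measure 114 mm over their backs; the gripper's body (76 mm by 85 mm) begins 54 mm behind the grasp point. The pads swing forward as they close: fully open they stand 13 mm farther back than shut.
Start: joints at [0.955, 0.286, 1.577, -0, 1.279, -0.15], TCP at [0.303, 0.603, 0.231] pointing down, gripper open.
Joint ranges: [-2.77, 2.77], [-0.9, 2.22], [0.21, 2.48], [-1.53, 4.67], [0.24, 2.81], [-2.84, 2.84]. Speed limits (rad/s): [2.79, 2.79, 3.14, 3.14, 3.14, 3.14].

### API

Orientations are given as a unit quaternion [x, y, z, w].
In Python, from plant import ctrl gives the robot as it stands.
- The arm moves only by the tool move_arm, never from a script. Its argument "plan" is a list of rows, each an object of numbers: "x", "y", "z": the shift along the tool's x, y, z in m; "yaw": the turn about the tool's z in rad; "fingers": the closure, from 0 (fully open) to 1 (shut). In form: [{"x": .., "y": .., "z": .., "yaw": .., "fingers": ..}, ...]. A call has 1 to 5 rows; each row is the pose to reach, as a shift and turn from the pose commanded when the call began, along the tool's axes at that moment; what a row does not reach only later rows make up. A row lasts 1/10 s, in which the tool goes at most 50 mm and 8.59 degrees, less where a joint would pass 70% of its speed; a pose out of reach is approached as far as the arm can. A call with a gripper value outside its range is refused whole. The fingers move at their own pace and stop on an object; "force" is the grip in N (left out, the last holds). Time passes only in rows, so rows that repeat a pose let the fingers close. It gives the time, the measured TCP pose, the force, the opening and the grip force at its end, in the units of the state.
- ctrl.get_state(): the state, without advancing time (a new reading comes with each control period).
- ctrl.read_camera(name): name is "scene" or "top" or "wrist"; returns the picture (420x560x3 uint8, red, green, blue); there is no depth.
- ctrl.camera_model(name): a dict with "intrinsics" (3x3 intrinsics, pixels), "cam_to_world" (4x4, takes a point from camera to world coordinates); the wrist camera has in their place "tool_from_camera" (4x4, takes a point from camera to tool coordinates, whose origin is the TCP and whose axes are the flange's). Camera axes: x right, y up, looking along -z (the intrinsics and any distortion apply to the point x, -y, -z); pixel columns grow to the right and rows downward; lengths in m; the calibration is good to about 2 mm. A picture is of the moment at which its call begins: read the wrist's pose just before it. camera_model takes no time and is no camera call.
- ctrl.sign_off(): hands the job in; it is judged then, once.
The state is a dict: "time": time; "qpos": joint angles; "dq": joint speeds; "joint_efforts": joint torques, N m; "eef_pos": TCP position; "tcp_rot": TCP orientation; "contact_force": force on the tool from outside, world axes, zero at the start; "wrist_torque": the same for the moment, N m; "opening": opening from 0.0 (shut) to 1.0 (fully open); "finger_force": force on a finger pad.
Only numpy, scipy, OpenCV 4.12 (cv2) and the standard library are available. Lean on these libraries where they do the work, as an engineer would, in place of code of your own. Each camera call takes 0.05 s, during which the arm holds its last target. There are 200 camera calls.

### The job

Start the mug press that has a mug in it. On the controller between the two presses, first push the raised end of the big rocker switch fully down, then press the square key on the side of the loaded press fully in (it stays in), and last press the large round start button fully down, hold it down for a good second and let it come up again. Keep off the other square key, and leave the mug and everything else on the table where it is.

Things in the scene. Friction and masses are not known exactly. Their poses are not given: they have to be found in the camera images.
- console: grey controller, 220 (x) x 240 (y) x 60 mm high, fixed, turned up to 0.35 rad. Origin: centre of its underside; x to its far side, y to its left. On its level top (the panel), at (x, y) mm: white rocker switch, pivot (60, 0); round white start button (-68, 0); white square keys (-10, 80) and (-10, -80); flat display in the middle; unused black knob, 26 across, 14 high (78, -85)
- rocker (a joint): angle of the rocker, a flat white paddle 64 mm long (console's x), 36 mm wide, pivoted at its middle 9 mm above the panel. 0 to 0.06 at the start: off, far end raised, its tip 17 to 19 mm above the panel. 0.4 rad: on, far end fully down, tip about 7 mm above the panel. Stiff pivot (0.04 N m), no spring: it stays where it is left
- rocker_raised_end (a point): point on the upper face of the rocker, about 24 mm from the pivot towards its raised far end: press here, downwards; it sinks about 10 mm
- key_left (a joint): travel of the left square key: 0 out, 0.006 m fully in. No spring: about 2.5 N moves it down and it stays where it is pushed
- key_left_top (a point): centre of the upper face of the left (+y of the console) square key, 32 x 32 mm, 10 mm above the panel when out and 4 mm when in
- key_right (a joint): travel of the right square key: same as the left
- key_right_top (a point): centre of the upper face of the right (-y of the console) square key, same size and heights as the left
- start (a joint): travel of the start button: 0 up, 0.007 m fully down. Spring: 1.8 N to begin, 6 N fully down; it comes up when released
- start_top (a point): centre of the upper face of the round start button, 44 mm across, 16 mm above the panel when up and 9 mm when down
- press_loaded: the mug press that holds the mug: black steel frame 300 (x) x 122 (y) x 140 mm with a red heating band and a black lever that rises to 240 mm at its far end; fixed, left or right of the console. Origin: centre of its underside
- press_empty: the other mug press, the same but with nothing in its red band, across the console from it
- mug: white mug, 82 mm across and 90 mm long, lying in the red band of the loaded press with its handle up (handle top 175 mm above the table). Origin: its centre, 100 mm above the table. Loose: leave it
- tape_roll: yellow roll of tape, 46 mm across, 18 mm high, loose on the console's far left corner; origin under its centre. Leave it
- white_mug: white mug standing beyond the console, 82 mm across, 95 mm high; origin under its centre. Leave it
- red_mug: red mug standing beyond the console, same size. Leave it
- sleeve: black rubber tube 72 mm across, 50 mm high, standing beyond the console; origin under its centre. Leave it
- screwdriver: blue-handled screwdriver lying on the table, on the robot's side to the left of the console. Leave it
- jar: jar 60 mm across, 75 mm high, standing on the robot's side to the right of the console; origin under its centre. Leave it
There are look-alikes about, which are no part of the job. What is shaped like the mug but orange is not meant.

How it is judged:
On the way, in this order (a step that is already met when the one before it is completed fails the run):
1. the rocker switch is fully over to on (value of joint rocker above 0.35 rad), for 0.1 s.
2. the square key on the side of the loaded press is in (((y of mug in the frame of console above 0 m and value of joint key_left above 0.0045 m) or (y of mug in the frame of console below 0 m and value of joint key_right above 0.0045 m)) and value of joint rocker above 0.35 rad), for 0.1 s.
3. the start button is held down for 0.8 s (all of step 2 and value of joint start above 0.0055 m), for 0.8 s.
At the end, for the whole second after the job is handed in: the rocker is on (over 0.35 of 0.4 rad), the square key on the mug's side is in (over 4.5 of 6 mm), the other key is out (under 3 mm), the start button is up again (under 1.5 mm), and the mug lies at rest within 20 mm of where it was (all of step 2 and not ((y of mug in the frame of console above 0 m and value of joint key_right above 0.003 m) or (y of mug in the frame of console below 0 m and value of joint key_left above 0.003 m)) and value of joint start below 0.0015 m and distance of mug from where it was at the start of the episode below 0.02 m and linear speed of mug below 0.02 m/s); the robot touches nothing.
It fails at once if a square key or the start button is pressed while the rocker is not on (value of joint rocker below 0.33 rad and value of joint any of key_left, key_right, start above 0.003 m).
It fails at once if the start button is pressed before a square key is in (value of joint start above 0.003 m and value of joint each of key_left, key_right below 0.0045 m).
It fails at once if the key of the empty press is pressed ((y of mug in the frame of console above 0 m and value of joint key_right above 0.003 m) or (y of mug in the frame of console below 0 m and value of joint key_left above 0.003 m)).
It fails at once if the mug in the press is moved by more than 20 mm or lifted (distance of mug from where it was at the start of the episode above 0.02 m).
It fails at once if a bystander is moved by more than 30 mm, lifted or carried (distance of any of tape_roll, white_mug, red_mug, screwdriver, jar, sleeve from where it was at the start of the episode above 0.03 m).
It also fails if it takes over 40 s, if anything falls off the work surface, if the arm or the gripper's body presses on something with over 40 N, if the wrist force passes 120 N, or if a joint passes its speed limit or range.

## Working session

There is one attempt and no reset: what is moved stays moved. The work goes in short steps, Python scripts to look and compute and a tool call to move; the robot and the scene stay as the last step left them, time stands still between calls to the robot, and variables do not carry over. Pictures are saved under pics/ and viewed, at most 10 in all, crops included, and the job is handed in when it is done.

Besides the shell and the picture viewer there is one more tool, called after "Call:" in YAML: its name, and indented under it one key for each argument. move_arm: Moves the arm, as the interface text tells. Its arguments: {"type":"object","properties":{"plan":{"type":"array"},"force":{"type":"number"}},"required":["plan"]}

```bash
mkdir -p pics
python3 - <<'E'
from plant import ctrl
import cv2,numpy as np
for n in("top","scene"):
    im=ctrl.read_camera(n); cv2.imwrite(f"pics/{n}0.png",im[:,:,::-1])
    m=ctrl.camera_model(n); print(n,{k:np.round(v,4).tolist() if not isinstance(v,str) else v for k,v in m.items()})
s=ctrl.get_state(); print(s)
print(ctrl.camera_model("wrist"))
E
```

```text
top {'intrinsics': [[457.9893, 0.0, 278.5156], [0.0, 457.9893, 216.0052], [0.0, 0.0, 1.0]], 'cam_to_world': [[-0.0266, 0.9984, -0.0508, 0.4365], [-0.9996, -0.0268, -0.0029, 0.0117], [-0.0043, 0.0507, 0.9987, 1.3557], [0.0, 0.0, 0.0, 1.0]]}
scene {'intrinsics': [[460.4848, 0.0, 286.6129], [0.0, 460.4848, 212.4929], [0.0, 0.0, 1.0]], 'cam_to_world': [[0.0911, -0.8318, 0.5475, 1.1485], [0.9958, 0.0761, -0.0501, -0.0508], [0.0, 0.5498, 0.8353, 1.0894], [0.0, 0.0, 0.0, 1.0]]}
{'time': 0.1, 'qpos': array([ 9.54949901e-01,  2.87127581e-01,  1.57801577e+00, -1.55146236e-05,
        1.27861836e+00, -1.49997526e-01]), 'dq': array([ 0.00090557, -0.00182553, -0.00530965, -0.00229944,  0.00122223,
        0.00038922]), 'joint_efforts': array([ 4.08306405e-04, -4.07297373e+01, -2.93697560e+01, -1.85473605e-04,
        3.39606930e-03,  2.01615313e-05]), 'eef_pos': array([0.30282687, 0.60259582, 0.23005986]), 'tcp_rot': array([ 2.30821665e-01,  9.72995469e-01, -1.00876010e-03, -3.98327483e-04]), 'contact_force': array([-0.01980218,  0.23054518, -0.42845233]), 'wrist_torque': array([ 0.05577794, -0.0183321 ,  0.03436641]), 'finger_force': 0.0, 'opening': 0.9999645894198028}
{'intrinsics': array([[318.84713094,   0.        , 282.61276734],
       [  0.        , 318.84713094, 203.00116686],
       [  0.        ,   0.        ,   1.        ]]), 'tool_from_camera': array([[ 4.83799427e-04,  9.61708179e-01,  2.74075069e-01,
         6.90359576e-02],
       [ 9.99999595e-01, -2.57247408e-04, -8.62545781e-04,
         3.96765756e-04],
       [-7.59012232e-04,  2.74075376e-01, -9.61707914e-01,
        -1.42486685e-01],
       [ 0.00000000e+00,  0.00000000e+00,  0.00000000e+00,
         1.00000000e+00]])}
```

View pics/top0.png

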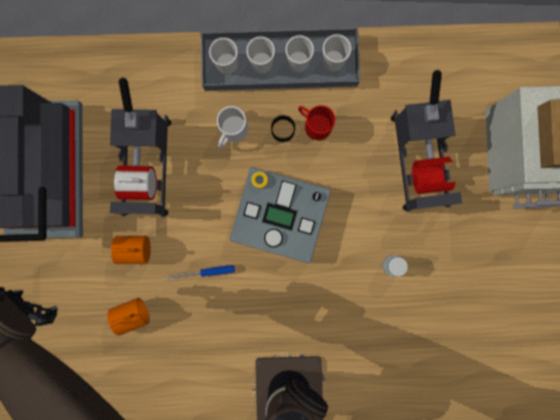

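View pics/scene0.png

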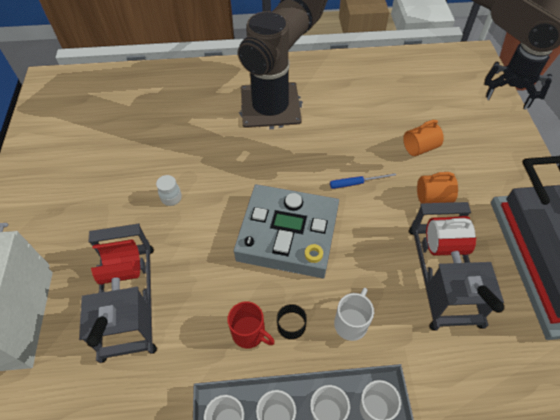

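The top view shows the mug in the left (+y) press at about (135,183). On the console are the rocker at (286,193), left key (252,210), right key (307,226), start (274,238) and tape (260,180). The scene view agrees. The target is therefore key_left.

```bash
cat > h.py <<'E'
import cv2,numpy as np
from scipy.optimize import least_squares
def ray(m,u,v,z,T=None):
    K=m["intrinsics"];T=m["cam_to_world"] if T is None else T
    d=T[:3,:3]@np.array([(u-K[0,2])/K[0,0],-(v-K[1,2])/K[1,1],-1]);o=T[:3,3]
    return o+d*(z-o[2])/d[2]
def blobs(im,box,thr=165,amin=60):
    x0,y0,x1,y1=box
    hsv=cv2.cvtColor(im,cv2.COLOR_RGB2HSV)
    m=((hsv[...,1]<45)&(hsv[...,2]>thr)).astype(np.uint8)
    k=np.zeros_like(m);k[y0:y1,x0:x1]=1
    n,l,s,c=cv2.connectedComponentsWithStats(m*k)
    return [(c[i].round(1).tolist(),int(s[i,4])) for i in range(1,n) if s[i,4]>=amin]
NOM={'rocker':(.060,0,.073),'start':(-.068,0,.076),'kl':(-.010,.080,.070),'kr':(-.010,-.080,.070)}
def fit(P):
    ks=list(P);A=np.array([NOM[k][:2] for k in ks]);B=np.array([P[k][:2] for k in ks])
    f=lambda p:(A@np.array([[np.cos(p[2]),np.sin(p[2])],[-np.sin(p[2]),np.cos(p[2])]])+p[:2]-B).ravel()
    r=least_squares(f,[.6,0,0]);return r.x,(r.fun*1000).round(1)
E
python3 - <<'E'
from h import *
from plant import ctrl
for n,box in(("top",(228,165,335,265)),("scene",(236,185,340,275))):
    im=cv2.imread(f"pics/{n}0.png")[:,:,::-1].copy()
    b=blobs(im,box,thr=150,amin=30);print(n,b)
    m=ctrl.camera_model(n)
    guess={"top":{'rocker':(286,193),'start':(274,238),'kl':(252,210),'kr':(307,226)},"scene":{'rocker':(284,242),'start':(293,201),'kl':(319,225),'kr':(260,214)}}[n]
    P={}
    for k,g in guess.items():
        c=min(b,key=lambda q:np.hypot(q[0][0]-g[0],q[0][1]-g[1]))[0]
        P[k]=ray(m,*c,NOM[k][2]);print(k,c,P[k].round(4))
    print(fit(P))
E
```

```text
top [([285.5, 193.8], 247), ([251.4, 209.9], 99), ([306.0, 225.5], 100), ([272.9, 237.5], 160)]
rocker [285.5, 193.8] [ 0.5637 -0.0059  0.073 ]
start [272.9, 237.5] [0.442  0.0327 0.076 ]
kl [251.4, 209.9] [0.5212 0.0912 0.07  ]
kr [306.0, 225.5] [ 0.4732 -0.061   0.07  ]
(array([ 0.50668545,  0.01216943, -0.30588949]), array([ 0.2, -0. , -0.1, -0. ,  0.1,  0.2, -0.1, -0.1]))
scene [([293.2, 199.3], 174), ([259.2, 213.1], 115), ([318.7, 224.0], 120), ([282.9, 240.7], 267)]
rocker [282.9, 240.7] [ 0.5669 -0.0071  0.073 ]
start [293.2, 199.3] [0.4437 0.0314 0.076 ]
kl [318.7, 224.0] [0.5238 0.0904 0.07  ]
kr [259.2, 213.1] [ 0.4757 -0.0621  0.07  ]
(array([ 0.50917674,  0.01105985, -0.30448944]), array([-0.5,  0.1,  0.6, -0. , -0.1,  0. , -0. , -0.1]))
```

Call:
move_arm:
  plan:
    - {"x": -0.036, "y": -0.028, "fingers": 1}
    - {"x": -0.072, "y": -0.056, "fingers": 1}
    - {"x": -0.108, "y": -0.084, "fingers": 1}
    - {"x": -0.144, "y": -0.112, "fingers": 1}
    - {"x": -0.18, "y": -0.14, "fingers": 1}

```text
validation failed for argument at $.pl...
```

Call:
move_arm:
  plan:
    - {"x": -0.036, "y": -0.028, "fingers": 1}
    - {"x": -0.072, "y": -0.056, "fingers": 1}
    - {"x": -0.108, "y": -0.084, "fingers": 1}
    - {"x": -0.144, "y": -0.112, "fingers": 1}
    - {"x": -0.18, "y": -0.14, "fingers": 1}

```text
validation failed for argument at $.pl...
```

Call:
move_arm:
  plan:
    - {"x": -0.036, "y": -0.03, "fingers": 1}
    - {"x": -0.072, "y": -0.06, "fingers": 1}
    - {"x": -0.108, "y": -0.09, "fingers": 1}
    - {"x": -0.144, "y": -0.12, "fingers": 1}
    - {"x": -0.17, "y": -0.14, "fingers": 1}

```text
validation failed for argument at $.pl...
```

Call:
move_arm:
  plan:
    - {"z": 0.03, "fingers": 1}
    - {"z": 0.06, "fingers": 1}
    - {"z": 0.06, "fingers": 1}
    - {"z": 0.06, "fingers": 1}

```text
validation failed for argument at $.pl...
```

```bash
cat > w.py <<'E'
from h import *
from plant import ctrl
from scipy.spatial.transform import Rotation as R
import sys
C=np.array([.508,.0116]);th=-.305
def tgt(k):
    x,y,z={'rocker':(.084,0,.078),'kl':NOM['kl'],'start':NOM['start']}[k]
    return np.array([C[0]+x*np.cos(th)-y*np.sin(th),C[1]+x*np.sin(th)+y*np.cos(th),z])
s=ctrl.get_state();Rt=R.from_quat(s["tcp_rot"]).as_matrix();p=s["eef_pos"]
print(s["time"],p.round(4),s["contact_force"].round(1),s["opening"])
for k in('rocker','kl','start'): print(k,tgt(k).round(4),'tool shift',(Rt.T@(tgt(k)-p)).round(4))
def look(n):
    im=ctrl.read_camera("wrist");cv2.imwrite(f"pics/{n}.png",im[:,:,::-1])
    T=np.eye(4);T[:3,:3]=Rt;T[:3,3]=p
    return im,T@ctrl.camera_model("wrist")["tool_from_camera"]
E
python3 - <<'E'
from w import *
im,T=look("w1")
m=ctrl.camera_model("wrist")
for b in blobs(im,(0,0,560,420),150,300): print(b,ray(m,*b[0],.072,T).round(4))
E
```

```text
0.1 [0.3028 0.6026 0.2301] [-0.   0.2 -0.4] 0.9999645894198028
rocker [ 0.5881 -0.0136  0.078 ] tool shift [-0.5317 -0.4221  0.1528]
kl [0.5225 0.0909 0.07  ] tool shift [-0.4261 -0.3582  0.1607]
start [0.4431 0.032  0.076 ] tool shift [-0.3817 -0.4464  0.1549]
```

View pics/w1.png

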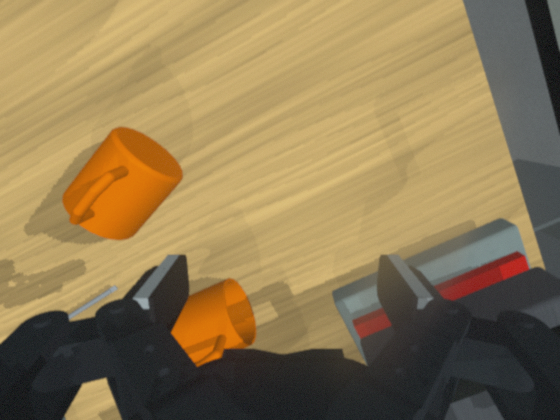

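The moves were refused, so the arm is still at its start. The wrist picture shows only the orange mugs and the open fingers. Each row probably needs all five fields.

Call:
move_arm:
  plan:
    - {"x": -0.036, "y": -0.028, "z": 0, "yaw": 0, "fingers": 1}
    - {"x": -0.072, "y": -0.056, "z": 0, "yaw": 0, "fingers": 1}
    - {"x": -0.108, "y": -0.084, "z": 0, "yaw": 0, "fingers": 1}
    - {"x": -0.144, "y": -0.112, "z": 0, "yaw": 0, "fingers": 1}
    - {"x": -0.18, "y": -0.14, "z": 0, "yaw": 0, "fingers": 1}

```text
time: 0.65
eef_pos: [0.4013, 0.3954, 0.231]
tcp_rot: [0.231, 0.973, -0.0, -0.0]
contact_force: [0.6, 0.6, -0.4]
opening: 0.143
finger_force: 0.0
```

Call:
move_arm:
  plan:
    - {"x": -0.036, "y": -0.028, "z": 0, "yaw": 0, "fingers": 1}
    - {"x": -0.072, "y": -0.056, "z": 0, "yaw": 0, "fingers": 1}
    - {"x": -0.108, "y": -0.084, "z": 0, "yaw": 0, "fingers": 1}
    - {"x": -0.144, "y": -0.112, "z": 0, "yaw": 0, "fingers": 1}
    - {"x": -0.18, "y": -0.14, "z": 0, "yaw": 0, "fingers": 1}

```text
time: 1.15
eef_pos: [0.4993, 0.1895, 0.2312]
tcp_rot: [0.231, 0.973, 0.0, -0.0]
contact_force: [0.6, 1.0, -0.1]
opening: 0.001
finger_force: 0.0
```

Call:
move_arm:
  plan:
    - {"x": -0.036, "y": -0.03, "z": 0, "yaw": 0, "fingers": 1}
    - {"x": -0.072, "y": -0.06, "z": 0, "yaw": 0, "fingers": 1}
    - {"x": -0.108, "y": -0.09, "z": 0.02, "yaw": 0, "fingers": 1}
    - {"x": -0.144, "y": -0.12, "z": 0.04, "yaw": 0, "fingers": 1}
    - {"x": -0.17, "y": -0.14, "z": 0.06, "yaw": 0, "fingers": 1}

```text
time: 1.65
eef_pos: [0.5888, -0.0129, 0.1709]
tcp_rot: [0.232, 0.973, -0.0, 0.001]
contact_force: [0.4, 0.1, 0.8]
opening: -0.004
finger_force: 0.0
```

Call:
move_arm:
  plan:
    - {"x": 0, "y": 0, "z": 0, "yaw": 0, "fingers": 1}
    - {"x": 0, "y": 0, "z": 0, "yaw": 0, "fingers": 1}
    - {"x": 0, "y": 0, "z": 0, "yaw": 0, "fingers": 1}

```text
time: 1.95
eef_pos: [0.588, -0.0093, 0.172]
tcp_rot: [0.23, 0.973, 0.0, 0.0]
contact_force: [-0.1, 0.4, -0.1]
opening: 0.001
finger_force: 0.0
```

Run:
```python
from w import *
im,T=look("w2")
m=ctrl.camera_model("wrist")
for b in blobs(im,(0,0,560,420),150,300): print(b,ray(m,*b[0],.072,T).round(4))
```

```text
1.95 [ 0.588  -0.0093  0.172 ] [-0.1  0.4 -0.1] 0.0010514949187433555
rocker [ 0.5881 -0.0136  0.078 ] tool shift [-0.002  -0.0038  0.094 ]
kl [0.5225 0.0909 0.07  ] tool shift [0.1036 0.0602 0.102 ]
start [0.4431 0.032  0.076 ] tool shift [ 0.1481 -0.0281  0.0959]
([252.0, 114.6], 42205) [0.5182 0.0013 0.072 ]
([242.2, 9.5], 1095) [0.455  0.0276 0.072 ]
([368.1, 61.1], 2211) [0.5227 0.0912 0.072 ]
([151.6, 98.3], 2097) [ 0.4756 -0.0582  0.072 ]
([512.2, 293.4], 11433) [0.7495 0.1317 0.072 ]
```

View pics/w2.png

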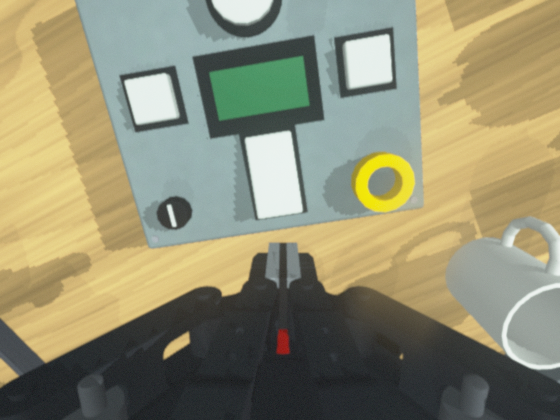

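Wrist view: rocker (273,175), left key (368,61), right key (152,98), start (242,5), tape (385,183). The left key matches the earlier fit within 1 mm. I'll descend on the rocker's far end.

Call:
move_arm:
  plan:
    - {"x": -0.002, "y": -0.004, "z": 0.03, "yaw": 0, "fingers": 1}
    - {"x": -0.002, "y": -0.004, "z": 0.06, "yaw": 0, "fingers": 1}
    - {"x": -0.002, "y": -0.004, "z": 0.085, "yaw": 0, "fingers": 1}
    - {"x": -0.002, "y": -0.004, "z": 0.085, "yaw": 0, "fingers": 1}

```text
time: 2.4
eef_pos: [0.5851, -0.0128, 0.0832]
tcp_rot: [0.23, 0.973, -0.0, -0.003]
contact_force: [-1.0, -0.8, -0.8]
opening: 0.004
finger_force: 0.0
```

Call:
move_arm:
  plan:
    - {"x": 0, "y": 0, "z": 0.003, "yaw": 0, "fingers": 1}
    - {"x": 0, "y": 0, "z": 0.006, "yaw": 0, "fingers": 1}
    - {"x": 0, "y": 0, "z": 0.009, "yaw": 0, "fingers": 1}
    - {"x": 0, "y": 0, "z": 0.012, "yaw": 0, "fingers": 1}
    - {"x": 0, "y": 0, "z": 0.012, "yaw": 0, "fingers": 1}

```text
time: 2.9
eef_pos: [0.5891, -0.0149, 0.0753]
tcp_rot: [0.231, 0.973, 0.0, 0.001]
contact_force: [1.1, -0.5, 1.5]
opening: 0.001
finger_force: 0.8
```

Call:
move_arm:
  plan:
    - {"x": 0, "y": 0, "z": 0.002, "yaw": 0, "fingers": 1}
    - {"x": 0, "y": 0, "z": 0.004, "yaw": 0, "fingers": 1}
    - {"x": 0, "y": 0, "z": 0.006, "yaw": 0, "fingers": 1}
    - {"x": 0, "y": 0, "z": 0.006, "yaw": 0, "fingers": 1}
    - {"x": 0, "y": 0, "z": 0.006, "yaw": 0, "fingers": 1}

```text
time: 3.4
eef_pos: [0.5894, -0.0151, 0.0693]
tcp_rot: [0.231, 0.973, 0.0, 0.002]
contact_force: [4.1, -0.8, 4.4]
opening: 0.005
finger_force: 2.5
```

Call:
move_arm:
  plan:
    - {"x": 0, "y": 0, "z": 0.002, "yaw": 0, "fingers": 1}
    - {"x": 0, "y": 0, "z": 0.002, "yaw": 0, "fingers": 1}
    - {"x": 0, "y": 0, "z": 0.002, "yaw": 0, "fingers": 1}

```text
time: 3.7
eef_pos: [0.5896, -0.0151, 0.069]
tcp_rot: [0.231, 0.973, -0.0, 0.002]
contact_force: [0.8, -0.3, 11.6]
opening: -0.002
finger_force: 6.0
```

The force rose to 11.6 N with no more travel, so this is the end stop. I'll press slightly more, then lift and check the rocker.

Call:
move_arm:
  plan:
    - {"x": 0, "y": 0, "z": 0.002, "yaw": 0, "fingers": 1}
    - {"x": 0, "y": 0, "z": 0.002, "yaw": 0, "fingers": 1}
    - {"x": 0, "y": 0, "z": 0.002, "yaw": 0, "fingers": 1}

```text
time: 4.0
eef_pos: [0.5897, -0.0151, 0.0687]
tcp_rot: [0.231, 0.973, -0.0, 0.001]
contact_force: [-3.0, 0.2, 18.9]
opening: -0.0
finger_force: 9.6
```

Call:
move_arm:
  plan:
    - {"x": 0, "y": 0, "z": -0.03, "yaw": 0, "fingers": 1}
    - {"x": 0, "y": 0, "z": -0.07, "yaw": 0, "fingers": 1}
    - {"x": 0.03, "y": 0.017, "z": -0.1, "yaw": 0, "fingers": 1}
    - {"x": 0.06, "y": 0.034, "z": -0.1, "yaw": 0, "fingers": 1}
    - {"x": 0.06, "y": 0.034, "z": -0.1, "yaw": 0, "fingers": 1}

```text
time: 4.5
eef_pos: [0.5459, 0.0454, 0.1632]
tcp_rot: [0.229, 0.973, -0.0, -0.003]
contact_force: [-0.6, 0.2, -0.7]
opening: 0.001
finger_force: 0.0
```

Call:
move_arm:
  plan:
    - {"x": 0.045, "y": 0.03, "z": 0, "yaw": 0, "fingers": 1}
    - {"x": 0.045, "y": 0.03, "z": 0, "yaw": 0, "fingers": 1}
    - {"x": 0.045, "y": 0.03, "z": 0, "yaw": 0, "fingers": 1}

```text
time: 4.8
eef_pos: [0.521, 0.0901, 0.1623]
tcp_rot: [0.23, 0.973, -0.001, -0.002]
contact_force: [-0.5, 0.1, -1.2]
opening: 0.001
finger_force: 0.0
```

Run:
```python
from w import *
a=cv2.imread("pics/scene0.png")[185:275,236:340]
b=ctrl.read_camera("scene")[185:275,236:340,::-1]
t0=cv2.imread("pics/top0.png")[165:265,228:335]
t=ctrl.read_camera("top")[165:265,228:335,::-1]
f=lambda i:cv2.resize(i,(390,290),interpolation=cv2.INTER_CUBIC)
cv2.imwrite("pics/c3.png",np.vstack([np.hstack([f(a),f(b)]),np.hstack([f(t0),f(t)])]))
```

```text
4.8 [0.521  0.0901 0.1623] [-0.5  0.1 -1.2] 0.0010016405328008868
rocker [ 0.5881 -0.0136  0.078 ] tool shift [-0.1068 -0.0626  0.0841]
kl [0.5225 0.0909 0.07  ] tool shift [-0.0014  0.0016  0.0923]
start [0.4431 0.032  0.076 ] tool shift [ 0.0433 -0.0866  0.0868]
```

View pics/c3.png

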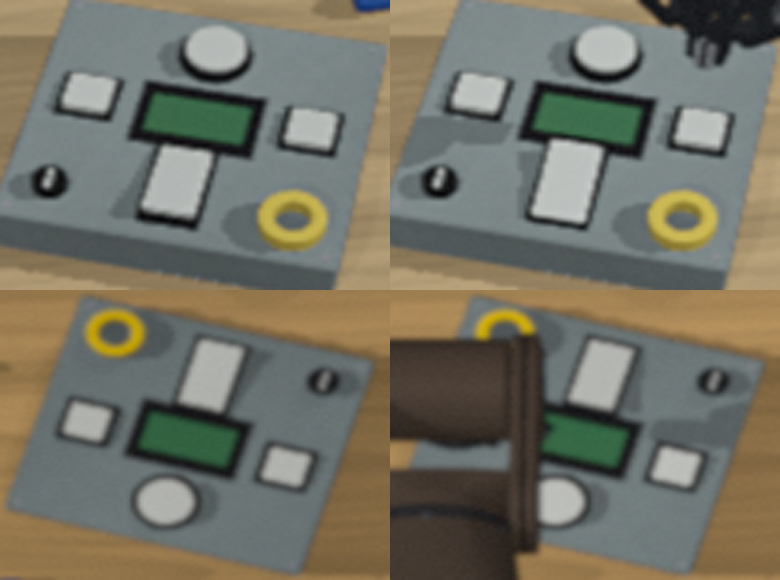

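In the scene crop (right side), the rocker at (566,180) now has its far end down, and nothing else has changed. Next is the left key.

Call:
move_arm:
  plan:
    - {"x": -0.001, "y": 0.001, "z": 0.03, "yaw": 0, "fingers": 1}
    - {"x": -0.001, "y": 0.001, "z": 0.06, "yaw": 0, "fingers": 1}
    - {"x": -0.001, "y": 0.001, "z": 0.084, "yaw": 0, "fingers": 1}
    - {"x": -0.001, "y": 0.001, "z": 0.084, "yaw": 0, "fingers": 1}

```text
time: 5.3
eef_pos: [0.5214, 0.0889, 0.076]
tcp_rot: [0.232, 0.973, -0.001, -0.005]
contact_force: [0.2, 0.2, -0.1]
opening: 0.002
finger_force: 0.0
```

Call:
move_arm:
  plan:
    - {"x": 0, "y": 0, "z": 0.003, "yaw": 0, "fingers": 1}
    - {"x": 0, "y": 0, "z": 0.006, "yaw": 0, "fingers": 1}
    - {"x": 0, "y": 0, "z": 0.009, "yaw": 0, "fingers": 1}
    - {"x": 0, "y": 0, "z": 0.012, "yaw": 0, "fingers": 1}
    - {"x": 0, "y": 0, "z": 0.012, "yaw": 0, "fingers": 1}

```text
time: 5.8
eef_pos: [0.5249, 0.0901, 0.0689]
tcp_rot: [0.231, 0.973, 0.0, 0.001]
contact_force: [0.4, -0.3, 1.5]
opening: 0.002
finger_force: 0.4
```

Call:
move_arm:
  plan:
    - {"x": 0, "y": 0, "z": 0.002, "yaw": 0, "fingers": 1}
    - {"x": 0, "y": 0, "z": 0.003, "yaw": 0, "fingers": 1}
    - {"x": 0, "y": 0, "z": 0.003, "yaw": 0, "fingers": 1}

```text
time: 6.1
eef_pos: [0.5249, 0.0901, 0.0657]
tcp_rot: [0.231, 0.973, 0.0, 0.001]
contact_force: [1.2, -1.2, 1.8]
opening: 0.004
finger_force: 0.9
```

Call:
move_arm:
  plan:
    - {"x": 0, "y": 0, "z": 0.002, "yaw": 0, "fingers": 1}
    - {"x": 0, "y": 0, "z": 0.004, "yaw": 0, "fingers": 1}
    - {"x": 0, "y": 0, "z": 0.004, "yaw": 0, "fingers": 1}
    - {"x": 0, "y": 0, "z": 0.004, "yaw": 0, "fingers": 1}

```text
time: 6.5
eef_pos: [0.525, 0.0901, 0.0638]
tcp_rot: [0.231, 0.973, -0.0, 0.0]
contact_force: [-4.4, -0.5, 14.1]
opening: 0.0
finger_force: 7.1
```

Call:
move_arm:
  plan:
    - {"x": 0, "y": 0, "z": 0.002, "yaw": 0, "fingers": 1}
    - {"x": 0, "y": 0, "z": 0.002, "yaw": 0, "fingers": 1}
    - {"x": 0, "y": 0, "z": 0.002, "yaw": 0, "fingers": 1}

```text
time: 6.8
eef_pos: [0.525, 0.0901, 0.0635]
tcp_rot: [0.23, 0.973, -0.0, -0.001]
contact_force: [-9.4, -1.8, 24.5]
opening: -0.002
finger_force: 11.9
```

The left key is fully in, with the stop at z = 0.0635. I'll lift and go to the start button.

Call:
move_arm:
  plan:
    - {"x": 0, "y": 0, "z": -0.03, "yaw": 0, "fingers": 1}
    - {"x": 0, "y": 0, "z": -0.065, "yaw": 0, "fingers": 1}
    - {"x": 0.02, "y": -0.038, "z": -0.065, "yaw": 0, "fingers": 1}
    - {"x": 0.04, "y": -0.076, "z": -0.065, "yaw": 0, "fingers": 1}
    - {"x": 0.047, "y": -0.089, "z": -0.065, "yaw": 0, "fingers": 1}

```text
time: 7.3
eef_pos: [0.4387, 0.0311, 0.1228]
tcp_rot: [0.231, 0.973, -0.0, -0.002]
contact_force: [0.1, 0.2, -0.2]
opening: 0.002
finger_force: 0.0
```

Call:
move_arm:
  plan:
    - {"x": 0, "y": 0, "z": 0, "yaw": 0, "fingers": 1}
    - {"x": 0, "y": 0, "z": 0, "yaw": 0, "fingers": 1}
    - {"x": 0, "y": 0, "z": 0, "yaw": 0, "fingers": 1}

```text
time: 7.6
eef_pos: [0.443, 0.032, 0.1244]
tcp_rot: [0.231, 0.973, 0.0, 0.0]
contact_force: [0.8, -0.5, 0.1]
opening: -0.006
finger_force: 0.0
```

Run:
```python
from w import *
```

```text
7.6 [0.443  0.032  0.1244] [ 0.8 -0.5  0.1] -0.006252054654501756
rocker [ 0.5881 -0.0136  0.078 ] tool shift [-0.1502  0.0243  0.0464]
kl [0.5225 0.0909 0.07  ] tool shift [-0.0446  0.0883  0.0544]
start [0.4431 0.032  0.076 ] tool shift [-0.0001  0.      0.0484]
```

Call:
move_arm:
  plan:
    - {"x": 0, "y": 0, "z": 0.025, "yaw": 0, "fingers": 1}
    - {"x": 0, "y": 0, "z": 0.042, "yaw": 0, "fingers": 1}
    - {"x": 0, "y": 0, "z": 0.048, "yaw": 0, "fingers": 1}
    - {"x": 0, "y": 0, "z": 0.054, "yaw": 0, "fingers": 1}
    - {"x": 0, "y": 0, "z": 0.058, "yaw": 0, "fingers": 1}

```text
time: 8.1
eef_pos: [0.4423, 0.0322, 0.0686]
tcp_rot: [0.23, 0.973, -0.0, -0.003]
contact_force: [-15.6, 3.5, 35.1]
opening: -0.003
finger_force: 17.9
```

Call:
move_arm:
  plan:
    - {"x": 0, "y": 0, "z": 0.002, "yaw": 0, "fingers": 1}
    - {"x": 0, "y": 0, "z": 0.002, "yaw": 0, "fingers": 1}
    - {"x": 0, "y": 0, "z": 0.002, "yaw": 0, "fingers": 1}

```text
time: 8.4
eef_pos: [0.4423, 0.0322, 0.0687]
tcp_rot: [0.23, 0.973, -0.0, -0.003]
contact_force: [-16.6, 3.6, 29.5]
opening: 0.0
finger_force: 14.6
```

Call:
move_arm:
  plan:
    - {"x": 0, "y": 0, "z": 0, "yaw": 0, "fingers": 1}
    - {"x": 0, "y": 0, "z": 0, "yaw": 0, "fingers": 1}
    - {"x": 0, "y": 0, "z": 0, "yaw": 0, "fingers": 1}
    - {"x": 0, "y": 0, "z": 0, "yaw": 0, "fingers": 1}
    - {"x": 0, "y": 0, "z": 0, "yaw": 0, "fingers": 1}

```text
time: 8.9
eef_pos: [0.4423, 0.0322, 0.0687]
tcp_rot: [0.23, 0.973, -0.0, -0.003]
contact_force: [-15.6, 2.5, 30.1]
opening: -0.001
finger_force: 14.5
```

Call:
move_arm:
  plan:
    - {"x": 0, "y": 0, "z": 0, "yaw": 0, "fingers": 1}
    - {"x": 0, "y": 0, "z": 0, "yaw": 0, "fingers": 1}
    - {"x": 0, "y": 0, "z": 0, "yaw": 0, "fingers": 1}
    - {"x": 0, "y": 0, "z": 0, "yaw": 0, "fingers": 1}
    - {"x": 0, "y": 0, "z": 0, "yaw": 0, "fingers": 1}

```text
time: 9.4
eef_pos: [0.4423, 0.0322, 0.0687]
tcp_rot: [0.23, 0.973, -0.0, -0.003]
contact_force: [-15.6, 3.2, 29.3]
opening: 0.002
finger_force: 14.5
```

Call:
move_arm:
  plan:
    - {"x": 0, "y": 0, "z": -0.02, "yaw": 0, "fingers": 1}
    - {"x": 0, "y": 0, "z": -0.05, "yaw": 0, "fingers": 1}
    - {"x": 0, "y": 0, "z": -0.09, "yaw": 0, "fingers": 1}
    - {"x": 0, "y": 0, "z": -0.12, "yaw": 0, "fingers": 1}
    - {"x": 0, "y": 0, "z": -0.12, "yaw": 0, "fingers": 1}

```text
time: 9.9
eef_pos: [0.4465, 0.0312, 0.1906]
tcp_rot: [0.231, 0.973, 0.001, 0.007]
contact_force: [0.7, -0.4, 0.1]
opening: 0.002
finger_force: 0.0
```

Call:
move_arm:
  plan:
    - {"x": 0, "y": 0, "z": 0, "yaw": 0, "fingers": 1}
    - {"x": 0, "y": 0, "z": 0, "yaw": 0, "fingers": 1}
    - {"x": 0, "y": 0, "z": 0, "yaw": 0, "fingers": 1}

```text
time: 10.2
eef_pos: [0.4415, 0.0319, 0.1827]
tcp_rot: [0.231, 0.973, -0.0, -0.001]
contact_force: [0.1, -0.4, -0.1]
opening: 0.001
finger_force: 0.0
```

Run:
```python
from w import *
f=lambda i:cv2.resize(i,(390,340),interpolation=cv2.INTER_CUBIC)
a=cv2.imread("pics/scene0.png")[185:275,236:340]
b=ctrl.read_camera("scene")[185:275,236:340,::-1]
cv2.imwrite("pics/c4.png",np.hstack([f(a),f(b)]))
```

```text
10.2 [0.4415 0.0319 0.1827] [ 0.1 -0.4 -0.1] 0.0005519249028593989
rocker [ 0.5881 -0.0136  0.078 ] tool shift [-0.1517  0.0253  0.1043]
kl [0.5225 0.0909 0.07  ] tool shift [-0.0462  0.0892  0.1125]
start [0.4431 0.032  0.076 ] tool shift [-0.0017  0.001   0.1067]
```

View pics/c4.png

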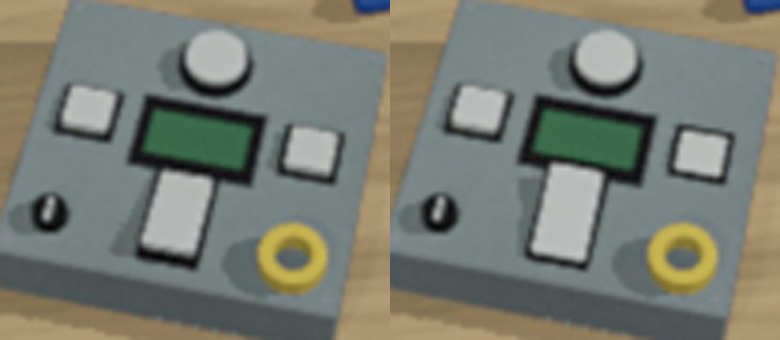

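The right crop shows the rocker on (566,215), left key in (700,153), right key out (478,108), start button up (605,60) and the tape unmoved. I'm handing in.

```bash
python3 -c "
from plant import ctrl
print(ctrl.sign_off())"
```

```text
the job is handed in; nothing more can be done
None
```

The job is handed in: I switched the rocker on, pressed the left key (the loaded press's side) in, and held the start button down for over 1 s before releasing it; the last picture shows all three as required, but sign-off returned no verdict.

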